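Set up the came mitre jig for a 45 degree cut and load a bar

ROBOT

A 6-joint arm with a two-finger parallel gripper is mounted at the origin on a cart in front of the work surface, level with it; the furniture and walls round the work are solid. World frame = base frame: x ahead of the robot, y to its left, z up, the work surface at z = 0. Lengths are in m, angles in rad, forces in N, time in s.
With the tool pointing down it reaches from about 0.325 to 0.85 m from the base axis. Payload 15.5 kg.
Tool frame: the origin (TCP) lies on the front face of the gripper's body, between the roots of the fingers; the fingertips stand 78 mm ahead of it and the grasp point (between the pads) lies 60 mm ahead of it; z points along the fingers, y is the line along which they close (so a half turn about z gives the same grasp; the last joint's range is limited). The gripper opens to 91 mm and grips with 3 to 60 N. Pads are 32 mm wide; open, the fingers measure 118 mm over their backs; the gripper's body (76 mm by 178 mm) begins 60 mm behind the grasp point.
Start: joints at [1.028, 0.494, 1.345, -0, 1.302, -0.096], TCP at [0.271, 0.563, 0.292] pointing down, gripper open.
Joint ranges: [-2.91, 2.91], [-0.82, 2.16], [0.22, 2.67], [-1.22, 4.37], [0.12, 2.79], [-3.08, 3.08]. Speed limits (rad/s): [1.89, 1.89, 2.57, 3.01, 3.01, 3.01].

INTERFACE

Orientations are given as [roll, pitch, yaw] about the fixed x, y, z axes, in that order (R = Rz(yaw) Ry(pitch) Rx(roll)).
In Python, from workcell import arm gives the robot as it stands. The module is installed in compiled form; this text tells all that it offers.
- The arm moves only by the shell command python3 -m crank 'ROWS' [OPENING] [FORCE]. ROWS is a JSON object of lists of equal length, an entry for each row: "xyz": the shift along the tool's x, y, z in cm, a list of three; "yaw": the turn about the tool's z in degrees. In form: {"xyz": [[tx, ty, tz], ...], "yaw": [yaw, ...]}. A call has 1 to 5 rows; each row shifts and turns the commanded pose from where the row before left it, along the tool's axes as they then stand; what a row does not reach is not made up. A row lasts 1/12 s, in which the tool goes at most 41.7 mm and 7.16 degrees, less where a joint would pass 70% of its speed; a pose out of reach is approached as far as the arm can. A call is refused whole if a number of a shift passes 4.17 or a number of a turn 7.16, either way. A call with a gripper value outside its range is refused whole. OPENING is the opening, from 0 (shut) to 1 (fully open), set as the call begins (- or left out, the last holds). The fingers move at their own pace and stop on an object; FORCE is the grip in N (left out, the last holds). Time passes only in rows, so rows that do not move let the fingers close. It gives the time, the measured TCP pose, the force, the opening and the grip force at its end, in the units of the state.
- arm.get_state(): the state, without advancing time (a new reading comes with each control period).
- arm.read_camera(name): name is "scene" or "top" or "wrist"; returns (picture, depth): 384x512x3 uint8, red, green, blue; 384x512 float32, m along the optical axis (not along the pixel's ray), 0 where there is no reading.
- arm.get_calibration(name): a dict with "vfov" (degrees; the focal length in pixels is half the picture's height over the tangent of half this angle, whatever the lens; pixels are square), "cx", "cy" (the principal point, pixels), "R" (3x3) and "t" (3): a world point X has camera coordinates R X + t; the wrist camera has in their place "tool_from_camera" (4x4, takes a point from camera to tool coordinates, whose origin is the TCP and whose axes are the flange's). Camera axes: x right, y down, z forward; pixel columns grow to the right and rows downward; lengths in m; the calibration is good to about 2 mm. A picture is of the moment at which its call begins: read the wrist's pose just before it. get_calibration takes no time and is no camera call.
- arm.close_job(): hands the job in; it is judged then, once.
Trained networks look in the newest picture that a camera, given by its name, has taken for a name from the list of things; names that differ only in an ending like _2 or _b are one class to them, and where a whole thing is asked for, a point or a joint stands for the part that bears it (a point fixed in the world has none). Each returns a list of dicts, best first, with "score" (0 to 1); they miss things now and then, are a little off and sometimes report something else, mostly with a low value. They report only what shows in the picture. A call takes as long as a camera call. They do not tell look-alikes from the thing itself.
- arm.look_for(thing, camera): "bbox" ([left, top, right, bottom] in pixels, round what is visible of it).
- arm.masks_of(thing, camera): "region" (384x512 bool, what is visible of it) and "bbox" ([left, top, right, bottom] in pixels, round what is visible of it).
The state is a dict: "time_s": time; "joints": joint angles; "joint_velocities": joint speeds; "joint_torque": joint torques, N m; "ee_pos": TCP position; "ee_rot": TCP orientation; "ft_force": force on the tool from outside, world axes, zero at the start; "ft_torque": the same for the moment, N m; "gripper_width": finger opening in m; "gripper_force": force on a finger pad.
Only numpy, scipy, OpenCV 4.12 (cv2) and the standard library are available. Lean on these libraries where they do the work, as an engineer would, in place of code of your own. Each camera call takes 0.05 s, during which the arm holds its last target. There are 200 camera calls.

TASK

Set up the mitre jig and load it, ready to saw a 45 degree mitre: squeeze both tabs of the black knob to free the fence, swing its free end away from you to the last notch (45 degrees) and let it lock; and, holding the stop's release bar up, slide the length stop to the fourth notch of its rack, counted from the knob, and let it catch. Draw the longest came bar out of the wooden rack and lay it flat in the fence's trough, where fingers fit beside it only at the gap in the middle, with its end right up against the stop. Leave the other two bars in the rack and the jar standing.

Things in the scene. Friction and masses are not known exactly. Their poses are not given: they have to be found in the camera images.
- jig: The mitre jig, fixed on the bench: plywood board 167 x 150 mm, 12 mm thick. Origin on the bench under the hub axis; its steel-faced sawing edge runs along its x axis at y = -52 mm. With the fence at 0 the fence lies along +y. Round the knob two dark toothed index castings, outer radius 48 mm, top 29 mm above the bench.
- fence (a joint): Swing of the fence about the hub, rad; 0 = square to the sawing edge, grows clockwise from above (free end away from the robot). Notches at 0, 0.262, 0.524, 0.785 (45 deg, the last); starts locked at 0. With both tabs fully in it turns easily (under 0.2 N m), -0.03 to 0.83. When the tabs are let go, spring pawls pull it into the nearest notch (play 0.015).
- tab_a (a joint): Knob's release tab on the free-end side (+y of knob_grip): 0 = out, locked; its pawl is free of the notches above 0.007 m; 0.009 = fully in. Spring 3 N out, 7 N in. An upright black paddle 26 mm wide, 6 thick, 40 to 72 mm above the bench; its steel foot below (top 39 mm) reaches 42 mm from the hub axis.
- tab_b (a joint): The same tab on the opposite side (-y of knob_grip). The outer faces of the two tabs stand 64 mm apart when out, 46 mm when fully in.
- knob_grip (a point): On the hub axis of the black tab-lock knob, 60 mm above the bench, half-way between its tabs (knob core 36 x 30 mm, top 72 mm above the bench). Turns with the fence: y axis along the fence to its free end (the tabs are squeezed along y), x from hub to fence, z up.
- trough_mid (a point): On the floor of the fence's trough (24 mm above the bench), on its centre line, mid finger gap; axes as knob_grip, at x 66, y 62 mm from the hub axis. Trough 15 mm wide, flaring to 22 at the top, y -66 to +126 mm from here; hub-side wall 15 mm high, lip 11. From y -32 to +32 walls and floor are cut away beside a 12.5 mm wide, 10 mm thick floor strip: only there fingers fit beside a bar.
- length_stop (a joint): Position of the length stop (dark steel carriage) on the notched rack of the fence's outer half, m, growing to the free end. Six notches, counted from the knob, at 0, 0.012, 0.024, 0.036, 0.048, 0.060; starts latched in the first or second. With the release bar raised it slides freely (drag under 1 N); play in a notch 0.8 mm.
- release_bar (a joint): Lift of the stop's release bar, m: 0 = down, its tooth in a notch; clear of the rack above 0.008; 0.012 = end of travel. Springs down (3 N at rest, 5 N raised); let go between two notches it draws the stop into the nearer one.
- bar_grip (a point): Middle of the release bar, 66 mm above the bench when down; moves with it; axes as knob_grip. Aluminium bar 44 mm long in x (across the fence), 12 mm thick in y, 52 to 74 mm above the bench when down, free on both long sides; the carriage under it (28 mm in y) has its top at 46 mm.
- stop_face (a point): Centre of the stop's flat face across the trough, at floor height; moves with the stop; axes as knob_grip. A bar in the trough butts against it from its -y side. Face 10.5 mm wide, 1.5 to 21 mm above the floor. In the fourth notch it stands 73.5 mm in y from trough_mid.
- long_bar_mid (a point): Centre (half-way up) of the longest of three straight grey zinc came bars, rigid H-section, 140 x 10 x 10 mm, 42 to 84 g; x axis along it, at the start pointing into the rack. Either end may go to the stop. Starts in one of the rack's slots, sticking out 64 mm to the front.
- mid_bar_mid (a point): Centre of the second came bar, 110 x 10 x 10 mm, same section; sticks out about 34 mm.
- short_bar_mid (a point): Centre of the shortest came bar, 95 x 10 x 10 mm, same section; sticks out about 19 mm.
- stock_rack: Wooden rack fixed on the bench, 88 mm deep (x), 112 wide (y), 28 high; origin at the centre of its underside, x axis pointing from its open front (x = -44 mm) to its back. Three roofed slots 16 x 16 mm, 80 deep, at y = -36, 0, 36 mm, floor 5 mm above the bench: a bar leaves only straight out along -x, by 80 mm or more.
- jar: Black jar with a red lid, 60 mm across, 61 high, standing loose on the bench beside the rack; origin at the centre of its underside.
Things that resemble listed ones, but are neither listed nor needed, are in the scene too. What is shaped like the jar but green or orange is not meant.

How it is judged:
At the end, for the whole second after the job is handed in: Fence locked at 45 degrees (0.735-0.83 rad), stop latched in notch four (36 +-2.5 mm), tabs out and release bar down (3 mm); long bar on the trough floor (4 mm across, 1.6 mm in height, 0.06 rad), end within 4.5 mm of the stop; other bars within 15 mm of their start in the rack; jar upright (value of joint fence between 0.735 and 0.83 rad and value of joint each of tab_a, tab_b, release_bar below 0.003 m and value of joint length_stop between 0.0335 and 0.0385 m and x of long_bar_mid in the frame of trough_mid between -0.004 and 0.004 m and z of long_bar_mid in the frame of trough_mid between 0.003 and 0.0066 m and y of long_bar_mid in the frame of stop_face between -0.0745 and -0.066 m and angle between the x axis of long_bar_mid and the y axis of trough_mid, either way round below 0.06 rad and distance of each of mid_bar_mid, short_bar_mid from where it was at the start of the episode below 0.015 m and angle between jar's own z axis and vertical below 0.3 rad); the robot touches nothing.
It fails at once if another came bar is drawn out of the rack (distance of any of mid_bar_mid, short_bar_mid from where it was at the start of the episode above 0.025 m).
It fails at once if the jar is knocked over (angle between jar's own z axis and vertical above 0.6 rad).
It also fails if it takes over 61 s, if anything falls off the work surface, if the arm or the gripper's body presses on something with over 40 N, if the wrist force passes 120 N, or if a joint passes its speed limit or range.

## Working session

There is one attempt and no reset: what is moved stays moved. The work goes in short steps, Python scripts to look and compute and a shell command to move; the robot and the scene stay as the last step left them, time stands still between calls to the robot, and variables do not carry over. Pictures are saved under pics/ and viewed, at most 10 in all, crops included, and the job is handed in when it is done.

```bash
mkdir -p pics; cat > h.py <<'E'
import numpy as np,cv2
from scipy.spatial.transform import Rotation as Ro
from workcell import arm
def cam(n):
    s=arm.get_state(); im,d=arm.read_camera(n); c=arm.get_calibration(n)
    f=im.shape[0]/2/np.tan(np.radians(c['vfov']/2))
    if 'R' in c: R=np.array(c['R']);t=np.array(c['t']);Rw=R.T;tw=-R.T@t
    else:
        T=np.array(c['tool_from_camera']);r=np.array(s['ee_rot'])
        Rt=Ro.from_euler('xyz',r).as_matrix() if r.size==3 else (r if r.size==9 else Ro.from_quat(r).as_matrix())
        Rw=Rt@T[:3,:3];tw=Rt@T[:3,3]+np.array(s['ee_pos'])
    v,u=np.mgrid[:im.shape[0],:im.shape[1]]
    P=np.stack([(u-c['cx'])/f*d,(v-c['cy'])/f*d,d],-1)@Rw.T+tw
    P[d==0]=np.nan
    return im,d,P
def save(n,im): cv2.imwrite('pics/'+n,cv2.cvtColor(im,cv2.COLOR_RGB2BGR))
E
python3 - <<'E'
from h import *
print(arm.get_state())
a=[]
for n in('top','scene'):
    im,d,P=cam(n);a.append(im);np.save(n+'.npy',P)
    for t in('knob_grip','release_bar','long_bar_mid','stock_rack','jar','jig','tab_a','fence'):
        for r in arm.masks_of(t,n)[:4]:
            m=r['region'];q=P[m];q=q[~np.isnan(q[:,0])]
            print(n,t,round(r['score'],2),np.round(r['bbox']),np.round(np.median(q,0),3) if len(q) else '')
save('a.png',cv2.resize(a[0],(800,600)));save('b.png',cv2.resize(a[1],(800,600)))
E
```

```text
{'time_s': 0.0, 'joints': array([ 1.02748083e+00,  4.94195796e-01,  1.34615814e+00,  1.70676524e-05,
        1.30248889e+00, -9.55004501e-02]), 'joint_velocities': array([-0.00098123, -0.00011171,  0.00099043,  0.00032593, -0.00022765,
        0.0010165 ]), 'joint_torque': array([ 6.53259951e-03, -8.78806114e+01, -3.81869423e+01,  7.12818140e-02,
        5.30724542e-02, -8.12076541e-05]), 'ee_pos': array([0.27046321, 0.56312159, 0.29162121]), 'ee_rot': array([-3.14034975e+00, -1.35586170e-04,  2.69377299e+00]), 'ft_force': array([ 0.21396532, -0.36879724, -0.13066672]), 'ft_torque': array([-0.01393709,  0.00573161, -0.02682402]), 'gripper_force': 0.0, 'gripper_width': 0.09144423001316926}
top knob_grip 0.66 [122. 133. 197. 190.] [0.563 0.123 0.029]
top release_bar 0.68 [124. 132. 196. 191.] [0.564 0.125 0.027]
top release_bar 0.6 [138. 133. 147. 147.] [0.6   0.194 0.072]
top release_bar 0.52 [140. 134. 152. 152.] [0.599 0.192 0.064]
top long_bar_mid 0.58 [300. 172. 308. 192.] [ 0.481 -0.251  0.013]
top stock_rack 0.71 [294. 140. 344. 183.] [ 0.545 -0.294  0.027]
top jar 0.8 [278. 233
[... 365 characters left out ...]
42 0.102 0.035]
scene release_bar 0.6 [250. 131. 268. 144.] [0.602 0.19  0.064]
scene long_bar_mid 0.68 [298. 244. 328. 256.] [ 0.489 -0.255  0.009]
scene long_bar_mid 0.16 [216. 134. 283. 193.] [0.512 0.088 0.015]
scene stock_rack 0.94 [325. 228. 370. 272.] [ 0.54  -0.312  0.028]
scene stock_rack 0.41 [250. 132. 267. 150.] [0.599 0.188 0.054]
scene jar 0.88 [317. 276. 351. 315.] [ 0.425 -0.42   0.047]
scene jar 0.87 [216. 239. 245. 276.] [ 0.305 -0.219  0.046]
scene jar 0.66 [277. 299. 310. 342.] [ 0.323 -0.434  0.05 ]
scene jig 0.93 [213. 131. 283. 195.] [0.513 0.09  0.015]
scene tab_a 0.48 [238. 164. 247. 181.] [0.479 0.064 0.053]
scene fence 0.86 [231. 131. 269. 177.] [0.543 0.103 0.032]
```

```bash
python3 - <<'E'
from h import *
a=cv2.imread('pics/a.png')
im=cv2.resize(a,(512,384))
o,_,_=cam('top')
big=cv2.resize(o[115:270,100:400],(800,413),interpolation=cv2.INTER_CUBIC)
save('c.png',big)
E
```

```text
(no output)
```

View pics/c.png

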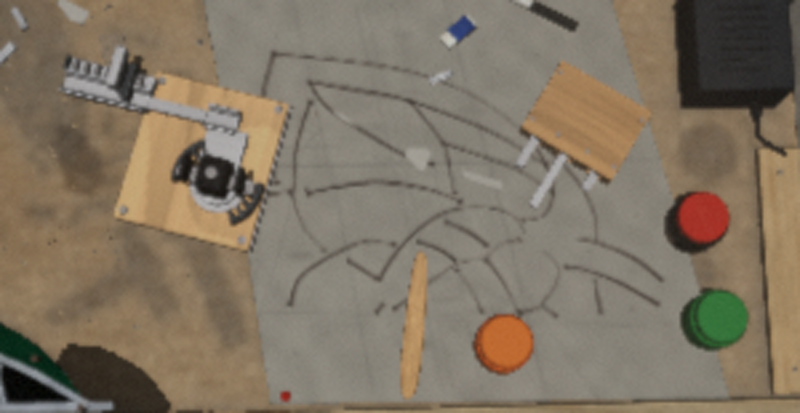

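View pics/b.png

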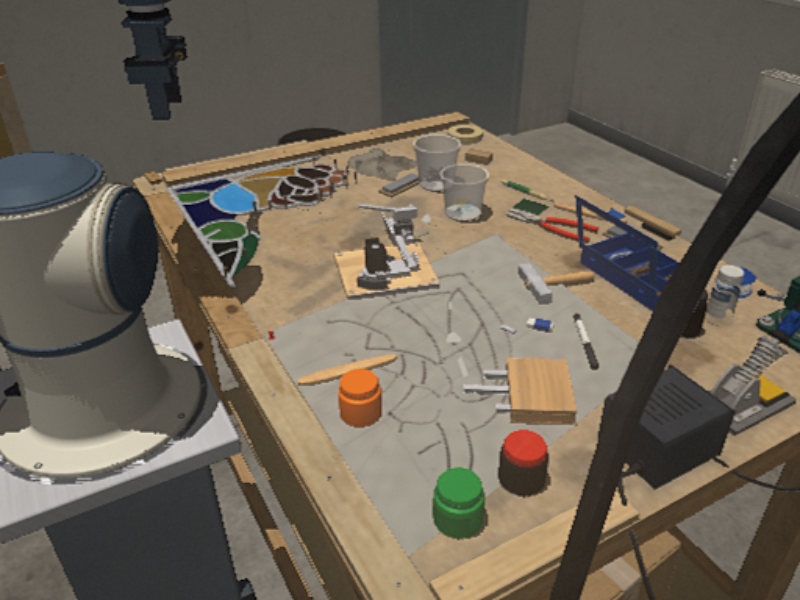

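The top crop shows the jig on the left with its knob at about crop (213,176) and its stop at (125,75). The rack is at (587,120), and the longest bar, in the middle slot, ends at (537,203). The three jar shapes are red-lidded black (700,220), green (717,318) and orange (503,343). The red-lidded one is the jar meant.

```bash
cat >> h.py <<'E'
def go(x,y,z,yaw=None):
    s=arm.get_state();p=np.array(s['ee_pos']);R=Ro.from_euler('xyz',s['ee_rot']).as_matrix()
    d=R.T@(np.array([x,y,z])-p)*100
    a=0 if yaw is None else -np.degrees((yaw-s['ee_rot'][2]+np.pi)%(2*np.pi)-np.pi)
    print('shift cm',np.round(d,2),'yaw deg',round(a,1),'rot',np.round(s['ee_rot'],3))
E
python3 - <<'E'
from h import *
P=np.load('top.npy')
def pick(x0,x1,y0,y1,z0,z1):
    m=(P[...,0]>x0)&(P[...,0]<x1)&(P[...,1]>y0)&(P[...,1]<y1)&(P[...,2]>z0)&(P[...,2]<z1);return P[m]
q=pick(.4,.62,-.02,.3,.066,.08);k=q[q[:,1]<.13];b=q[q[:,1]>.13]
print('knob',len(k),k.mean(0),k.min(0),k.max(0));print('bar',len(b),b.mean(0),b.min(0),b.max(0))
f=pick(.4,.7,-.02,.3,.033,.042);print(np.round(f[::6],3))
r=pick(.4,.7,-.4,-.2,.022,.035)[:,:2].astype(np.float32)
print('rack',cv2.minAreaRect(r*1000))
bb=pick(.4,.6,-.4,-.2,.010,.019);print(np.round(bb,3).tolist())
go(.49,.06,.25,2.862)
E
```

```text
knob 160 [0.48717038 0.09588363 0.07017866] [0.4671344  0.06511969 0.06604879] [0.50738381 0.12840371 0.07705006]
bar 69 [0.60041201 0.19534378 0.07241767] [0.58217611 0.18544706 0.06606755] [0.61972311 0.20538646 0.07792571]
[[0.625 0.254 0.035]
 [0.612 0.222 0.038]
 [0.608 0.246 0.034]
 [0.604 0.228 0.036]
 [0.6   0.175 0.036]
 [0.591 0.177 0.035]
 [0.589 0.18  0.035]
 [0.586 0.249 0.039]
 [0.583 0.244 0.039]
 [0.581 0.233 0.036]
 [0.579 0.188 0.038]
 [0.577 0.208 0.035]
 [0.574 0.202 0.036]
 [0.571 0.188 0.036]
 [0.567 0.182 0.04 ]
 [0.567 0.093 0.033]
 [0.564 0.087 0.035]
 [0.546 0.109 0.036]
 [0.547 0.093 0.033]
 [0.543 0.084 0.035]
 [0.5   0.136 0.041]
 [0.497 0.12  0.038]
 [0.495 0.117 0.034]
 [0.491 0.119 0.042]
 [0.484 0.064 0.04 ]
 [0.481 0.061 0.04 ]
 [0.478 0.064 0.041]
 [0.476 0.061 0.04 ]
 [0.473 0.064 0.041]
 [0.468 0.089 0.04 ]]
rack ((542.9661865234375, -312.74017333984375), (172.44386291503906, 269.3473205566406), 88.95378112792969)
[[0.561, -0.291, 0.019], [0.54, -0.225, 0.011], [0.54, -0.228, 0.011], [0.539, -0.23, 0.016], [0.536, -0.233, 0.015], [0.533, -0.238, 0
[... 3152 characters left out ...]
36, 0.015], [0.466, -0.238, 0.016], [0.466, -0.242, 0.014], [0.467, -0.245, 0.012], [0.466, -0.247, 0.016], [0.464, -0.236, 0.012], [0.464, -0.239, 0.014], [0.463, -0.241, 0.017], [0.464, -0.244, 0.013], [0.461, -0.233, 0.014], [0.46, -0.238, 0.017], [0.461, -0.241, 0.014], [0.458, -0.235, 0.016], [0.458, -0.238, 0.015], [0.458, -0.241, 0.014], [0.438, -0.377, 0.011], [0.435, -0.376, 0.014], [0.431, -0.375, 0.018], [0.43, -0.376, 0.011], [0.426, -0.378, 0.015], [0.424, -0.378, 0.013], [0.415, -0.383, 0.017], [0.414, -0.385, 0.017], [0.413, -0.387, 0.01], [0.411, -0.388, 0.018], [0.409, -0.391, 0.015], [0.407, -0.398, 0.01]]
shift cm [-41.57 -35.88   4.22] yaw deg -9.6 rot [3.142 0.    2.694]
```

```bash

for i in 1 2 3; do python3 -m crank '{"xyz":[[-2.65,-2.18,0.25],[-2.65,-2.18,0.25],[-2.65,-2.18,0.25],[-2.65,-2.18,0.25],[-2.65,-2.18,0.25]],"yaw":[0,0,0,0,0]}' 1 20 | tail -1; done
python3 -m crank '{"xyz":[[0,0,0],[0,0,0],[0,0,0]],"yaw":[-4.8,-4.8,0]}'
python3 - <<'E'
from h import *
im,d,P=cam('wrist');np.save('w.npy',P);save('d.png',im)
go(.487,.096,.25,2.862)
E
```

```text
gripper_force: 0.0
gripper_force: 0.0
gripper_force: 0.0
time_s: 2.45
ee_pos: [0.4876, 0.0959, 0.2547]
ee_rot: [3.142, 0.0, 2.864]
ft_force: [0.1, -0.1, -0.5]
gripper_width: 0.0913
gripper_force: 0.0
shift cm [ 0.03 -0.04  0.48] yaw deg -0.1 rot [3.142 0.    2.86 ]
```

View pics/d.png

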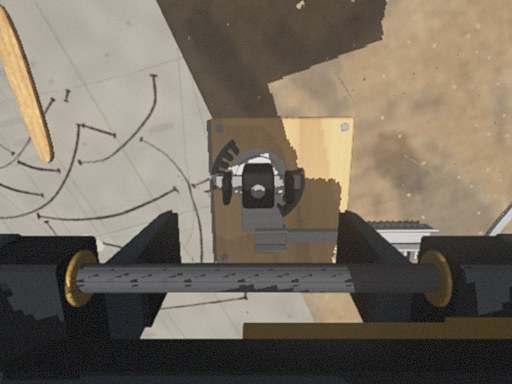

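The wrist view looks straight down on the jig. The knob is at (258,185), its tabs at (226,185) and (293,185), and the fence runs right along row 237. It is nearly aligned with the tool.

```bash
python3 - <<'E'
from h import *
P=np.load('w.npy')
def near(z0,z1,c=(.487,.096),r=.06):
    m=(abs(P[...,2]-(z0+z1)/2)<(z1-z0)/2)&(np.hypot(P[...,0]-c[0],P[...,1]-c[1])<r);return m
m=near(.066,.078);q=P[m];
print('knob',len(q),q.mean(0),cv2.minAreaRect(q[:,:2].astype(np.float32)*1000))
v,u=np.nonzero(m);print(u.min(),u.max(),v.min(),v.max())
m=near(.006,.017,(.5,.1),.2);m[:, :200]=False;m[260:]=False;q=P[m]
print('board',len(q),np.median(q[:,2]),cv2.minAreaRect(q[:,:2].astype(np.float32)*1000))
# sawing edge fit: leftmost board pixel per row 125..230
e=[]
for v in range(125,225,3):
    us=np.nonzero(m[v])[0]
    if len(us): e.append(P[v,us[0],:2])
e=np.array(e);l=cv2.fitLine(e.astype(np.float32),cv2.DIST_HUBER,0,.01,.01).ravel();print('edge',l,np.degrees(np.arctan2(l[1],l[0])))
# distance hub->edge
n=np.array([-l[1],l[0]]);print('hub-edge',n@(np.array([.487,.096])-l[2:]))
E
```

```text
knob 1587 [0.48886631 0.09439818 0.06977168] ((489.43475341796875, 94.20805358886719), (65.5333251953125, 35.29316329956055), 73.027587890625)
222 294 171 208
board 13298 0.011550360673107246 ((525.9022216796875, 153.42343139648438), (239.94180297851562, 161.28945922851562), 74.48040008544922)
edge [ 0.9640814  -0.26560694  0.4742      0.04418604] -15.403018
hub-edge 0.0533526407998274
```

```bash
python3 - <<'E'
from h import *
go(.4892,.0944,.123,np.pi-.277)
E
```

```text
shift cm [-0.22 -0.13 13.18] yaw deg -0.3 rot [3.142 0.    2.86 ]
```

```bash

python3 -m crank '{"xyz":[[-0.2,-0.1,3.3],[0,0,3.3],[0,0,3.3],[0,0,3.3],[0,0,0]],"yaw":[0,0,0,0,0]}' 1 20
python3 -m crank '{"xyz":[[0,0,0],[0,0,0],[0,0,0],[0,0,0],[0,0,0]],"yaw":[0,0,0,0,0]}' 0.4 20
python3 -m crank '{"xyz":[[0,0,0],[0,0,0],[0,0,0],[0,0,0],[0,0,0]],"yaw":[0,0,0,0,0]}' 0.4 20
```

```text
time_s: 2.92
ee_pos: [0.4866, 0.0952, 0.1184]
ee_rot: [-3.139, -0.007, 2.859]
ft_force: [-2.9, -0.3, -1.2]
gripper_width: 0.0907
gripper_force: 0.0
time_s: 3.33
ee_pos: [0.4897, 0.0951, 0.1241]
ee_rot: [3.141, 0.003, 2.861]
ft_force: [0.3, 0.0, 5.2]
gripper_width: 0.0605
gripper_force: 3.9
time_s: 3.75
ee_pos: [0.4897, 0.0949, 0.1239]
ee_rot: [3.141, 0.002, 2.861]
ft_force: [-1.2, -1.3, 13.9]
gripper_width: 0.0447
gripper_force: 20.1
```

```bash

python3 -m crank '{"xyz":[[0,0,-0.1],[0,0,0],[0,0,0],[0,0,0],[0,0,0]],"yaw":[3,5,6,6,6]}' 
python3 -m crank '{"xyz":[[0,0,0],[0,0,0],[0,0,0],[0,0,0],[0,0,0]],"yaw":[6,6,5,3,0]}'
python3 -m crank '{"xyz":[[0,0,0],[0,0,0],[0,0,0]],"yaw":[0,0,0]}'
```

```text
time_s: 4.17
ee_pos: [0.4894, 0.0946, 0.1242]
ee_rot: [3.141, 0.001, 2.403]
ft_force: [2.5, -7.7, -4.8]
gripper_width: 0.0449
gripper_force: 20.0
time_s: 4.58
ee_pos: [0.4891, 0.0944, 0.1241]
ee_rot: [3.142, 0.001, 2.055]
ft_force: [1.4, -8.0, -3.0]
gripper_width: 0.0442
gripper_force: 20.0
time_s: 4.83
ee_pos: [0.4891, 0.0944, 0.1241]
ee_rot: [3.142, 0.001, 2.059]
ft_force: [0.6, -8.7, -2.6]
gripper_width: 0.0444
gripper_force: 20.0
```

```bash

python3 -m crank '{"xyz":[[0,0,0],[0,0,0],[0,0,0],[0,0,0],[0,0,0]],"yaw":[0,0,0,0,0]}' 1 20 |tail -2
python3 -m crank '{"xyz":[[0,0,-2],[0,0,-4],[0,0,-4],[0,0,-3],[0,0,0]],"yaw":[0,0,0,0,0]}' |tail -5
python3 - <<'E'
from h import *
go(.635,.087,.25,np.pi-1.062)
E
```

```text
gripper_width: 0.0752
gripper_force: 0.0
ee_pos: [0.491, 0.0953, 0.2595]
ee_rot: [3.134, 0.003, 2.059]
ft_force: [2.1, -0.8, 0.8]
gripper_width: 0.091
gripper_force: 0.0
shift cm [-7.48 12.32  1.07] yaw deg -1.2 rot [3.134e+00 3.000e-03 2.059e+00]
```

```bash

python3 -m crank '{"xyz":[[-1.9,3.1,0.2],[-1.9,3.1,0.2],[-1.9,3.1,0.2],[-1.9,3.1,0.2],[0,0,0]],"yaw":[0,0,0,0,-1.2]}' |tail -5
python3 -m crank '{"xyz":[[0,0,0],[0,0,0]],"yaw":[0,0]}' |tail -5
python3 - <<'E'
from h import *
im,d,P=cam('wrist');np.save('w.npy',P);save('e.png',im)
m=(abs(P[...,2]-.072)<.004)&(P[...,0]>.57);v,u=np.nonzero(m);q=P[m];print(len(q),q.mean(0),cv2.minAreaRect(q[:,:2].astype(np.float32)*1000),u.min(),u.max(),v.min(),v.max())
print(arm.get_state()['ee_pos'])
E
```

```text
ee_pos: [0.6394, 0.0854, 0.2449]
ee_rot: [3.139, 0.002, 2.078]
ft_force: [-1.7, -0.5, -0.9]
gripper_width: 0.0913
gripper_force: 0.0
ee_pos: [0.6334, 0.0861, 0.2452]
ee_rot: [-3.14, -0.001, 2.079]
ft_force: [-0.7, 0.9, 0.7]
gripper_width: 0.0914
gripper_force: 0.0
876 [0.67187837 0.11592462 0.0725764 ] ((698.613525390625, 169.3642578125), (228.0216522216797, 89.02173614501953), 44.21800994873047) 256 511 51 224
[0.63310509 0.08613194 0.24547224]
```

View pics/e.png

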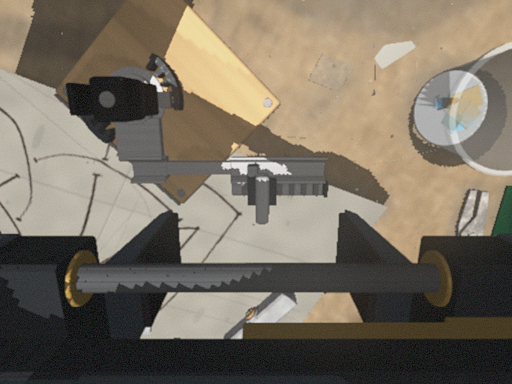

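The fence is locked at 45°. The release bar is at about (262,198), the notched rack runs from (232,188) to (327,188), and the trough lies along row 170.

```bash
cat >> h.py <<'E'
HUB=np.array([.4892,.0944]);PH=-.277-.785
FX=np.array([np.cos(PH),np.sin(PH)]);FY=np.array([-np.sin(PH),np.cos(PH)])
def F(p): return np.stack([(p[...,:2]-HUB)@FX,(p[...,:2]-HUB)@FY],-1)
def W(x,y): return HUB+x*FX+y*FY
E
python3 - <<'E'
from h import *
P=np.load('w.npy');S=np.s_[160:232,240:285]
Q=P[S];m=(Q[...,2]>.064)&(Q[...,2]<.08);q=F(Q[m]);print('bar',m.sum(),q.mean(0),q.min(0),q.max(0),np.median(Q[m][:,2]))
print(cv2.minAreaRect(q.astype(np.float32)*1000))
# knob & fence direction check
Q=P[70:125,60:165];m=(Q[...,2]>.066)&(Q[...,2]<.08);q=F(Q[m]);print('knob',q.mean(0),cv2.minAreaRect(q.astype(np.float32)*1000))
# trough lines: profile at columns
for u in (145,190,215,232,290,310):
    c=P[140:205,u];f=F(c);print(u,[(round(a*1000),round(b*1000),round(z*1000)) for (a,b),z in zip(f[::3],c[::3,2])])
E
```

```text
bar 669 [0.08437756 0.12561718] [0.06400308 0.11998574] [0.10772059 0.13157575] 0.07318153190436366
((85.86428833007812, 125.80858612060547), (11.582062721252441, 43.71104049682617), 89.89678955078125)
knob [0.00056261 0.0016942 ] ((0.7598495483398438, 1.2267723083496094), (64.89431762695312, 34.584197998046875), 89.90786743164062)
145 [(39, 11, 24), (42, 11, 24), (45, 10, 23), (47, 11, 25), (50, 10, 25), (54, 9, 23), (54, 15, 39), (58, 13, 34), (62, 9, 24), (65, 9, 24), (69, 8, 24), (72, 8, 24), (74, 8, 26), (76, 11, 33), (78, 11, 34), (90, -2, 0), (94, -2, 0), (97, -2, 1), (100, -3, 1), (104, -3, 2), (107, -4, 1), (111, -4, 0)]
190 [(40, 53, 13), (43, 52, 12), (46, 52, 11), (49, 52, 11), (52, 52, 12), (55, 52, 13), (59, 52, 12), (61, 52, 15), (63, 54, 23), (66, 54, 24), (69, 53, 24), (72, 53, 23), (78, 50, 11), (81, 50, 11), (84, 50, 11), (87, 50, 12), (90, 50, 13), (94, 49, 12), (97, 49, 12), (101, 48, 9), (107, 46, 1), (111, 46, 2)]
215 [(40, 78, 12), (43, 78, 12), (46, 78, 11), (49, 78, 11), (53, 77, 11), (56, 77, 10), (59, 77, 11), (61, 78, 15), (63, 79, 22), (66, 79, 24), (69,
[... 221 characters left out ...]
3, 95, 10), (57, 94, 3), (54, 97, 39), (58, 97, 35), (63, 96, 23), (66, 96, 24), (69, 96, 24), (72, 95, 23), (75, 95, 24), (76, 96, 31), (79, 96, 34), (84, 95, 24), (87, 95, 24), (91, 95, 23), (94, 95, 24), (104, 93, 0), (108, 93, 0), (111, 93, 0)]
290 [(42, 155, -1), (45, 155, 1), (48, 156, -1), (51, 156, 0), (54, 156, 0), (58, 156, -2), (54, 152, 39), (57, 152, 35), (63, 154, 24), (66, 154, 23), (69, 154, 24), (72, 154, 24), (75, 154, 24), (77, 153, 30), (78, 153, 36), (83, 154, 30), (86, 154, 30), (89, 154, 31), (92, 154, 31), (104, 157, 0), (107, 157, 2), (111, 157, 0)]Traceback (most recent call last):
  File "<stdin>", line 9, in <module>
ValueError: cannot convert float NaN to integer
```

```bash
python3 - <<'E'
from h import *
P=np.load('w.npy');f=F(P)*1000;z=P[...,2]*1000
for x0 in (66,68,70):
    m=(abs(f[...,0]-x0)<1.2)&(f[...,1]>90)&(f[...,1]<135);o=np.argsort(f[m][:,1]);print(x0,[(round(a),round(b)) for a,b in zip(f[m][o,1],z[m][o])][::2])
im=cv2.imread('pics/e.png')
cv2.imwrite('pics/f.png',cv2.resize(im[145:235,215:340],(800,576),interpolation=cv2.INTER_CUBIC))
E
```

```text
66 [(91, 23), (91, 24), (92, 24), (93, 25), (94, 25), (95, 23), (96, 24), (97, 25), (98, 25), (99, 24), (100, 24), (101, 24), (102, 23), (103, 24), (104, 23), (105, 23), (105, 24), (106, 23), (107, 25), (108, 23), (109, 24), (110, 24), (111, 25), (112, 46), (113, 45), (114, 46), (114, 46), (115, 45), (116, 45), (116, 46), (117, 46), (118, 45), (118, 45), (119, 45), (120, 45), (120, 46), (120, 60), (120, 69), (121, 45), (121, 46), (121, 62), (121, 71), (121, 72), (122, 23), (122, 72), (122, 74), (123, 73), (123, 23), (124, 73), (124, 72), (124, 23), (124, 73), (125, 24), (125, 73), (125, 73), (126, 23), (126, 73), (126, 70), (127, 24), (127, 73), (127, 72), (128, 24), (128, 72), (129, 74), (129, 73), (129, 23), (129, 74), (130, 72), (130, 25), (130, 23), (130, 58), (130, 73), (130, 70), (131, 62), (131, 23), (131, 71), (132, 62), (132, 24), (133, 24), (133, 22), (134, 23), (135, 23)]
68 [(91, 24), (92, 23), (93, 23), (93, 22), (94, 22), (95, 24), (96, 24), (97, 23), (98, 22), (99, 22), (100, 24), (101, 24), (102, 24), (103, 24), (104, 23), (104, 25), (105, 24), (106, 24), (107, 23), (
[... 644 characters left out ...]
4), (94, 23), (94, 22), (95, 24), (96, 24), (97, 24), (98, 24), (99, 24), (100, 25), (100, 22), (102, 25), (103, 23), (104, 25), (105, 22), (106, 24), (107, 24), (108, 23), (109, 24), (110, 24), (111, 22), (111, 23), (112, 46), (113, 46), (114, 45), (115, 45), (115, 46), (116, 46), (117, 45), (117, 45), (118, 47), (119, 45), (120, 72), (120, 72), (121, 73), (122, 24), (122, 74), (123, 74), (123, 25), (123, 23), (124, 73), (124, 25), (124, 22), (124, 74), (125, 24), (125, 73), (126, 24), (126, 73), (127, 24), (127, 73), (127, 73), (128, 24), (128, 73), (129, 74), (129, 24), (129, 75), (130, 24), (130, 73), (131, 23), (131, 71), (132, 25), (132, 23), (133, 24), (134, 24), (134, 23), (135, 23)]
```

View pics/f.png

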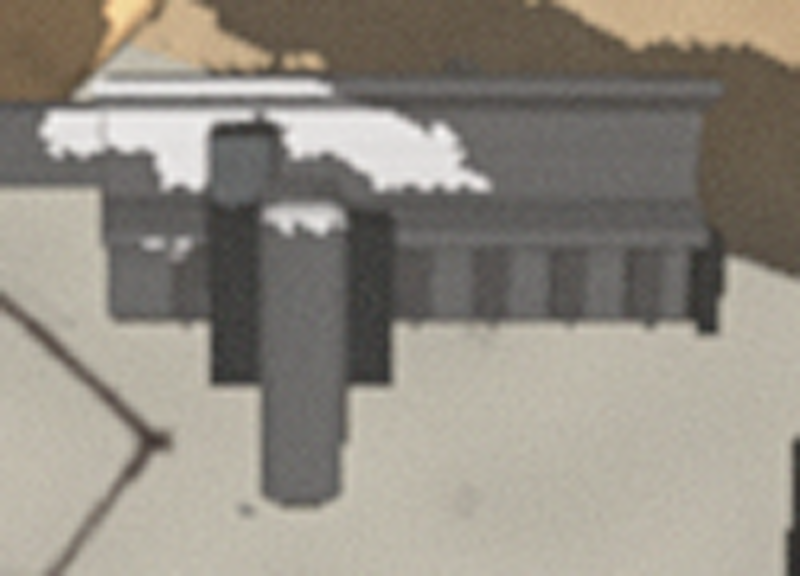

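Counting rack notches, one (x≈188) shows to the left of the stop and four (412, 490, 568, 645) to the right. The stop is therefore in notch 2 and has to move +24 mm.

```bash
python3 - <<'E'
from h import *
go(*W(.0855,.1256),.129,np.pi+PH)
E
```

```text
shift cm [-0.82  0.41 11.65] yaw deg -0.0 rot [-3.141e+00 -1.000e-03  2.079e+00]
```

```bash

python3 -m crank '{"xyz":[[-0.8,0.4,0],[0,0,3],[0,0,3],[0,0,3],[0,0,2.6]],"yaw":[0,0,0,0,0]}' 0.5 30 |tail -5
python3 -m crank '{"xyz":[[0,0,0],[0,0,0]],"yaw":[0,0]}' |tail -5
python3 -m crank '{"xyz":[[0,0,0],[0,0,0],[0,0,0],[0,0,0],[0,0,0]],"yaw":[0,0,0,0,0]}' 0 30
python3 -m crank '{"xyz":[[0,0,0],[0,0,0],[0,0,0]],"yaw":[0,0,0]}'
```

```text
ee_pos: [0.6411, 0.0807, 0.1285]
ee_rot: [-3.142, -0.0, 2.079]
ft_force: [-0.0, 0.1, -0.8]
gripper_width: 0.0608
gripper_force: 0.0
ee_pos: [0.641, 0.0808, 0.1295]
ee_rot: [-3.14, -0.001, 2.079]
ft_force: [0.3, 0.3, 0.6]
gripper_width: 0.0475
gripper_force: 0.0
time_s: 7.3
ee_pos: [0.6418, 0.0809, 0.1306]
ee_rot: [3.141, 0.001, 2.079]
ft_force: [-0.9, -0.9, 0.4]
gripper_width: 0.0152
gripper_force: 0.6
time_s: 7.55
ee_pos: [0.6414, 0.0809, 0.1302]
ee_rot: [-3.141, 0.0, 2.08]
ft_force: [-4.2, -1.1, 7.3]
gripper_width: 0.012
gripper_force: 30.0
```

Gripped (12 mm). Lift, slide 24 mm, lower.

```bash

python3 -m crank '{"xyz":[[0,0,-0.4],[0,0,-0.4],[0,0,-0.3],[0,0,0],[0,0,0]],"yaw":[0,0,0,0,0]}' |tail -5
python3 -m crank '{"xyz":[[0,0.6,0],[0,0.6,0],[0,0.6,0],[0,0.6,0],[0,0,0]],"yaw":[0,0,0,0,0]}' |tail -5
python3 -m crank '{"xyz":[[0,0,0],[0,0,0]],"yaw":[0,0]}' |tail -5
```

```text
ee_pos: [0.6415, 0.0809, 0.1408]
ee_rot: [3.141, 0.0, 2.079]
ft_force: [0.2, 0.5, -4.7]
gripper_width: 0.012
gripper_force: 30.0
ee_pos: [0.6638, 0.0933, 0.1406]
ee_rot: [3.141, 0.0, 2.08]
ft_force: [-0.4, 0.5, -3.8]
gripper_width: 0.0119
gripper_force: 30.0
ee_pos: [0.6624, 0.0926, 0.1406]
ee_rot: [-3.141, -0.0, 2.08]
ft_force: [-0.7, -0.7, -4.3]
gripper_width: 0.0117
gripper_force: 30.0
```

```bash

python3 -m crank '{"xyz":[[0,0,0.4],[0,0,0.4],[0,0,0.3],[0,0,0],[0,0,0]],"yaw":[0,0,0,0,0]}' |tail -5
python3 -m crank '{"xyz":[[0,0,0],[0,0,0],[0,0,0]],"yaw":[0,0,0]}' 0.5
python3 -m crank '{"xyz":[[0,0,-3],[0,0,-3],[0,0,-4],[0,0,-2],[0,0,0]],"yaw":[0,0,0,0,0]}' 0.7|tail -5
python3 - <<'E'
from h import *
im,d,P=cam('wrist')
f=F(P);z=P[...,2]
m=(z>.066)&(z<.08)&(f[...,0]>.05)&(f[...,0]<.11)&(f[...,1]>.1)&(f[...,1]<.19);q=f[m];print(m.sum(),cv2.minAreaRect(q.astype(np.float32)*1000),np.median(z[m]))
m=(abs(f[...,0]-.066)<.004)&(z>.042)&(z<.05)&(f[...,1]>.1);print('face y',np.percentile(f[m][:,1],[2,50]))
go(.48,-.25,.25,2.58)
E
```

```text
ee_pos: [0.6624, 0.0925, 0.13]
ee_rot: [-3.142, 0.0, 2.079]
ft_force: [-3.3, -0.4, 7.5]
gripper_width: 0.0116
gripper_force: 30.0
time_s: 9.22
ee_pos: [0.6626, 0.0926, 0.1297]
ee_rot: [3.141, 0.0, 2.079]
ft_force: [1.1, 0.0, -0.2]
gripper_width: 0.0293
gripper_force: 0.0
ee_pos: [0.6645, 0.0927, 0.2551]
ee_rot: [3.134, 0.004, 2.079]
ft_force: [0.6, 0.2, -0.2]
gripper_width: 0.0621
gripper_force: 0.0
640 ((85.33406066894531, 150.5389404296875), (43.4739990234375, 11.730815887451172), 0.061743009835481644) 0.07317512175849752
face y [0.13757425 0.14142169]
shift cm [-20.99 -32.72   0.14] yaw deg -28.7 rot [3.137e+00 2.000e-03 2.079e+00]
```

```bash

for i in 1 2; do python3 -m crank '{"xyz":[[-1.91,-2.97,0],[-1.91,-2.97,0],[-1.91,-2.97,0],[-1.91,-2.97,0],[-1.91,-2.97,0]],"yaw":[0,0,0,0,0]}' 0.7|tail -5; done
python3 -m crank '{"xyz":[[-1.91,-2.97,0],[0,0,0],[0,0,0],[0,0,0],[0,0,0]],"yaw":[-5,-6,-6,-6,-5.7]}' 0.27|tail -5
python3 -m crank '{"xyz":[[0,0,0],[0,0,0]],"yaw":[0,0]}' |tail -5
python3 - <<'E'
from h import *
im,d,P=cam('wrist');np.save('w.npy',P);save('g.png',im)
for r in arm.masks_of('long_bar_mid','wrist')[:4]:
    q=P[r['region']];q=q[~np.isnan(q[:,0])];print(r['score'],r['bbox'],np.median(q,0))
    q=q[(q[:,2]>.008)&(q[:,2]<.02)]
    if len(q)>10:print(cv2.minAreaRect(q[:,:2].astype(np.float32)*1000))
E
```

```text
ee_pos: [0.5778, -0.0642, 0.2485]
ee_rot: [-3.14, -0.001, 2.08]
ft_force: [1.3, -1.0, 0.2]
gripper_width: 0.0636
gripper_force: 0.0
ee_pos: [0.4946, -0.2199, 0.2487]
ee_rot: [-3.141, -0.001, 2.08]
ft_force: [0.5, -0.1, 0.8]
gripper_width: 0.0641
gripper_force: 0.0
ee_pos: [0.4789, -0.25, 0.2486]
ee_rot: [3.141, -0.002, 2.585]
ft_force: [-0.3, 0.6, -0.1]
gripper_width: 0.0336
gripper_force: 0.0
ee_pos: [0.4791, -0.2498, 0.2489]
ee_rot: [3.142, -0.001, 2.577]
ft_force: [0.2, 0.4, 0.1]
gripper_width: 0.0252
gripper_force: 0.0
0.68 [253.5, 155.0, 262.5, 216.5] [ 0.48439529 -0.25544834  0.01459531]
((486.842041015625, -257.6054382324219), (9.793338775634766, 65.97897338867188), 57.77373504638672)
```

View pics/g.png

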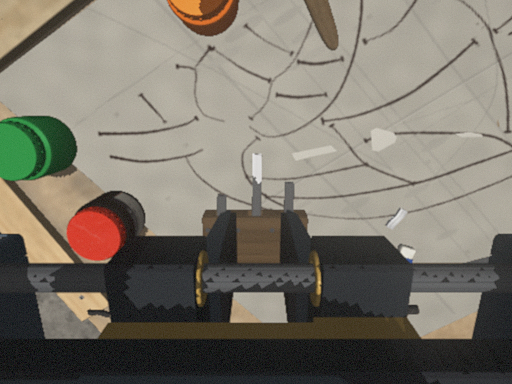

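The image shows three bars at columns 221, 257 and 290. The middle one, with its tip at row 155, sticks out furthest (66 mm measured, 64 mm expected), so it is the 140 mm bar. The red-lidded jar at (100,230) is clear of the fingers.

```bash
python3 - <<'E'
from h import *
P=np.load('w.npy')
go(.4953,-.2629,.085,2.58)
s=arm.get_state();R=Ro.from_euler('xyz',s['ee_rot']).as_matrix()
q=P[(P[...,2]>.009)&(P[...,2]<.019)&(np.hypot(P[...,0]-.486,P[...,1]+.257)<.06)]
t=(q-np.array([.4953,-.2629,0]))@R[:,:2]*1000
for lo,hi in((-60,-20),(-20,20),(20,60)):
    k=t[(t[:,1]>lo)&(t[:,1]<hi)];print(len(k),np.percentile(k[:,1],[3,50,97]),np.percentile(k[:,0],[1,99]))
E
```

```text
shift cm [-2.06 -0.25 16.42] yaw deg -0.2 rot [ 3.142e+00 -1.000e-03  2.577e+00]
195 [-48.88591262 -38.43701982 -21.43998426] [-22.9336063   -1.86588204]
630 [-12.42519516   0.59192126  12.40087099] [-22.49609872  42.71720063]
303 [23.50974431 35.33410582 47.55165722] [-21.67124571  12.16100809]
```

```bash

python3 -m crank '{"xyz":[[-2,-0.2,0],[0,0,4],[0,0,4],[0,0,4],[0,0,2]],"yaw":[0,0,0,0,0]}' 0.27 25|tail -5
python3 -m crank '{"xyz":[[0,0,1.4],[0,0,0.8],[0,0,0],[0,0,0]],"yaw":[0,0,0,0]}' |tail -5
python3 -m crank '{"xyz":[[0,0,0],[0,0,0],[0,0,0],[0,0,0],[0,0,0]],"yaw":[0,0,0,0,0]}' 0 25

```

```text
ee_pos: [0.4939, -0.2613, 0.1058]
ee_rot: [3.141, -0.004, 2.578]
ft_force: [-1.3, 1.0, -0.0]
gripper_width: 0.0249
gripper_force: 0.0
ee_pos: [0.4955, -0.2624, 0.088]
ee_rot: [-3.142, 0.0, 2.579]
ft_force: [0.5, 0.5, 0.0]
gripper_width: 0.0247
gripper_force: 0.0
time_s: 12.37
ee_pos: [0.4957, -0.2626, 0.0885]
ee_rot: [-3.142, 0.001, 2.58]
ft_force: [-0.6, 0.7, 7.9]
gripper_width: 0.0095
gripper_force: 25.0
```

```bash

python3 -m crank '{"xyz":[[0,0,0],[0,0,0.15],[0,0,0.15],[0,0,0],[0,0,0]],"yaw":[0,0,0,0,0]}' 0.25|tail -5
python3 -m crank '{"xyz":[[0,0,0],[0,0,0],[0,0,0],[0,0,0],[0,0,0]],"yaw":[0,0,0,0,0]}' 0 30

```

```text
ee_pos: [0.4952, -0.2623, 0.0846]
ee_rot: [-3.142, -0.0, 2.58]
ft_force: [0.1, 0.2, -0.1]
gripper_width: 0.0229
gripper_force: 0.0
time_s: 13.2
ee_pos: [0.4953, -0.2623, 0.0847]
ee_rot: [-3.142, -0.0, 2.58]
ft_force: [0.8, 0.5, 0.2]
gripper_width: 0.0098
gripper_force: 30.0
```

```bash

python3 -m crank '{"xyz":[[0,0,-0.15],[1.5,0,0],[1.8,0,0],[1.8,0,0],[1.8,0,0]],"yaw":[0,0,0,0,0]}' |tail -5
python3 -m crank '{"xyz":[[1.8,0,0],[1,0,0],[0,0,-3],[0,0,-4],[0,0,-4]],"yaw":[0,0,0,0,0]}' |tail -5
python3 -m crank '{"xyz":[[0,0,-1],[0,0,0],[0,0,0]],"yaw":[0,0,0]}' |tail -5
python3 - <<'E'
from h import *
im,d,P=cam('wrist');np.save('w.npy',P);save('i.png',im)
s=arm.get_state();R=Ro.from_euler('xyz',s['ee_rot']).as_matrix()
t=(P-s['ee_pos'])@R*1000
m=(abs(t[...,1])<9)&(abs(t[...,0])<110)&(t[...,2]>62)&(t[...,2]<90);q=t[m]
print(len(q),np.percentile(q,[1,50,99],axis=0))
w=W(.066,.062-.0135+.028)
go(*w,.22,.509)
E
```

```text
ee_pos: [0.4363, -0.2252, 0.0864]
ee_rot: [-3.142, 0.0, 2.58]
ft_force: [0.4, 0.2, -0.2]
gripper_width: 0.0093
gripper_force: 30.0
ee_pos: [0.4128, -0.2104, 0.1973]
ee_rot: [3.142, -0.002, 2.58]
ft_force: [2.1, -0.8, -0.9]
gripper_width: 0.0099
gripper_force: 30.0
ee_pos: [0.4135, -0.2109, 0.2066]
ee_rot: [-3.142, 0.002, 2.58]
ft_force: [-0.3, -0.0, -0.3]
gripper_width: 0.0092
gripper_force: 30.0
2499 [[-51.87787142  -7.88006186  63.43839255]
 [ 11.79411439  -0.45527746  69.34208692]
 [ 42.12822676   7.95352677  77.62767936]]
shift cm [ 0.33 33.42 -1.43] yaw deg 118.7 rot [ 3.142 -0.     2.58 ]
```

View pics/i.png

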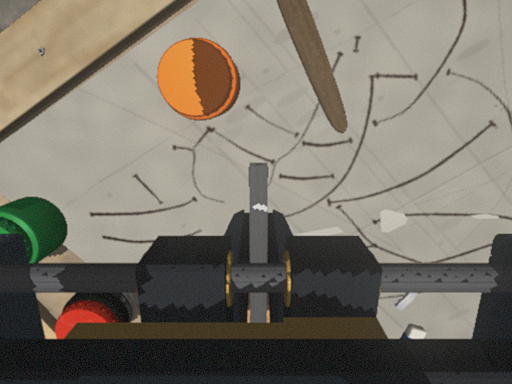

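```bash

for i in 1 2; do python3 -m crank '{"xyz":[[0.03,3.35,-0.15],[0.03,3.34,-0.15],[0.03,3.34,-0.15],[0.03,3.34,-0.15],[0.03,3.34,-0.15]],"yaw":[0,0,0,0,0]}' |tail -5; done
for i in 1 2 3; do python3 -m crank '{"xyz":[[0,0,0],[0,0,0],[0,0,0],[0,0,0],[0,0,0]],"yaw":[6.98,6.98,6.98,6.98,6.98]}' |tail -4|head -1; done
python3 -m crank '{"xyz":[[0,0,0],[0,0,0],[0,0,0],[0,0,0]],"yaw":[6.98,7,0,0]}' |tail -5
python3 - <<'E'
from h import *
s=arm.get_state();print(s['ee_pos'])
im,d,P=cam('wrist');np.save('w.npy',P);save('j.png',im)
go(*W(.0665,.0765),.22,.509)
E
```

```text
ee_pos: [0.5009, -0.0668, 0.212]
ee_rot: [-3.141, -0.003, 2.58]
ft_force: [-0.5, -0.7, 0.3]
gripper_width: 0.0097
gripper_force: 30.0
ee_pos: [0.5886, 0.0755, 0.2192]
ee_rot: [-3.14, -0.003, 2.58]
ft_force: [0.1, -0.4, -0.5]
gripper_width: 0.0096
gripper_force: 30.0
ee_rot: [-3.138, -0.001, 1.965]
ee_rot: [-3.138, 0.001, 1.356]
ee_rot: [-3.139, 0.003, 0.747]
ee_pos: [0.5881, 0.0738, 0.2196]
ee_rot: [-3.14, 0.002, 0.513]
ft_force: [1.0, -0.1, 0.3]
gripper_width: 0.0095
gripper_force: 30.0
[0.58811851 0.07379699 0.21962264]
shift cm [ 0.    0.03 -0.  ] yaw deg 0.3 rot [-3.141e+00  2.000e-03  5.140e-01]
```

View pics/j.png

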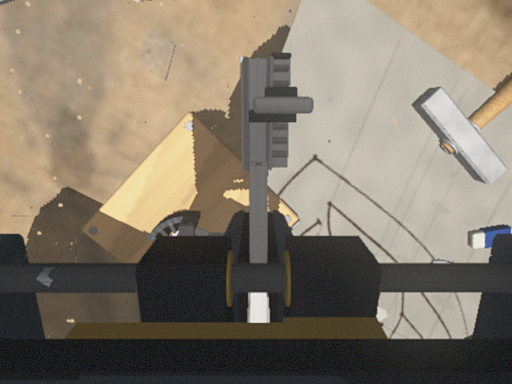

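The bar lies along column 258, over the trough (columns 245–271). The stop is at rows 90–122, with three notches below it and two beyond, so it is in notch 4.

```bash
python3 - <<'E'
from h import *
P=np.load('w.npy');s=arm.get_state();R=Ro.from_euler('xyz',s['ee_rot']).as_matrix()
t=(P-s['ee_pos'])@R*1000;z=P[...,2]*1000
for u0 in range(68,165,12):
    r=slice(u0,u0+4);zz=z[r,225:300];ty=t[r,225:300,1];tx=t[r,225:300,0]
    w=(zz>37)&(zz<41)&(ty<0)&(ty>-20); l=(zz>32.5)&(zz<37)&(ty>3)&(ty<16); fl=(abs(zz-24)<1.5)&(ty>-12)&(ty<12)
    g=lambda m,a:np.round(np.percentile(a[m],[5,50,95]),1) if m.sum()>3 else None
    print(u0,g(fl,tx),'wall',g(w,ty),'lip',g(l,ty),'floor',g(fl,ty))
m=(t[...,2]>62)&(t[...,2]<76)&(abs(t[...,1])<9)&(t[...,0]>17)&(t[...,0]<50);q=t[m];print('bar y',np.percentile(q[:,1],[3,50,97]),'tip',np.percentile(q[:,0],99))
m=(z>43)&(z<49)&(abs(t[...,1])<5)&(t[...,0]>40);print('face x',np.percentile(t[m][:,0],[1,3,50]))
E
```

```text
68 [101.3 102.5 103.8] wall [-12.1 -11.2  -9.7] lip [10.6 12.6 15.5] floor [-5.2  1.6  8.2]
80 [91.6 92.6 94.1] wall [-12.3 -11.   -9.8] lip [11.3 12.6 14.1] floor [-5.8  0.7  8.1]
92 [81.8 83.5 84.3] wall [-12.4 -11.1  -9.9] lip None floor [-5.5  0.7  6.7]
104 [71.8 73.1 74.3] wall [-12.6 -10.9 -10. ] lip None floor [-6.3 -4.6 -2.8]
116 None wall [-12.7 -11.  -10. ] lip None floor None
128 [51.1 52.1 53.8] wall [-12.8 -11.2  -9.5] lip [10.9 12.6 13.6] floor [-6.5  0.6  7.8]
140 [40.4 42.1 43.2] wall [-12.2 -11.3  -9.6] lip [11.  12.7 14.7] floor [-5.7  0.6  7.8]
152 [29.5 31.3 32.3] wall [-12.3 -11.4  -9.7] lip [11.2 12.8 14.8] floor [-5.1  0.6  7.9]
164 None wall [-12.5 -11.6  -9.9] lip [11.  12.1 13.9] floor None
bar y [-7.14258149  1.34466455  6.12193066] tip 44.46519462879673
face x [60.22189646 60.23134838 64.28225906]
```

```bash

python3 -m crank '{"xyz":[[0,0.1,3],[0,0,3],[0,0,2.5],[0,0,1.3],[0,0,0.5]],"yaw":[0.2,0,0,0,0]}' |tail -5
python3 -m crank '{"xyz":[[0,0,0],[0,0,0],[0,0,0.4],[0,0,0.4],[0,0,0]],"yaw":[0,0,0,0,0]}' |tail -5
```

```text
ee_pos: [0.5877, 0.0729, 0.1155]
ee_rot: [-3.14, 0.004, 0.509]
ft_force: [-0.3, 0.3, -1.4]
gripper_width: 0.0096
gripper_force: 30.0
ee_pos: [0.589, 0.073, 0.1102]
ee_rot: [3.141, -0.0, 0.506]
ft_force: [-0.3, -0.5, -0.9]
gripper_width: 0.0094
gripper_force: 30.0
```

```bash

python3 -m crank '{"xyz":[[0,0,0.25],[0,0,0.2],[0,0,0.1],[0,0,0],[0,0,0]],"yaw":[0,0,0,0,0]}' |tail -5
python3 -m crank '{"xyz":[[0,0,0.1],[0,0,0],[0,0,0]],"yaw":[0,0,0]}' |tail -5
```

```text
ee_pos: [0.5888, 0.0729, 0.1046]
ee_rot: [-3.141, 0.001, 0.506]
ft_force: [-3.3, 0.6, -1.5]
gripper_width: 0.0099
gripper_force: 31.2
ee_pos: [0.5888, 0.0729, 0.1037]
ee_rot: [-3.141, 0.0, 0.506]
ft_force: [-4.6, 0.0, 1.6]
gripper_width: 0.0093
gripper_force: 32.1
```

```bash

python3 -m crank '{"xyz":[[0,0,0],[0,0,0],[0,0,-0.05],[0,0,0]],"yaw":[0,0,0,0]}' 0.28 |tail -5
python3 -m crank '{"xyz":[[-1.2,0,0],[-1.2,0,0],[0,0,0]],"yaw":[0,0,0]}' |tail -5
python3 - <<'E'
from h import *
s=arm.get_state();R=Ro.from_euler('xyz',s['ee_rot']).as_matrix()
im,d,P=cam('wrist');t=(P-s['ee_pos'])@R*1000;z=P[...,2]*1000
save('k.png',im)
m=(z>31)&(z<37)&(abs(t[...,1])<5)&(t[...,0]>20);q=t[m];print('bar',len(q),np.percentile(q[:,0],[2,50,98,99.5]),np.percentile(q[:,1],[3,50,97]),np.median(z[m]))
m=(z>42)&(z<49)&(abs(t[...,1])<5)&(t[...,0]>40);print('face',np.percentile(t[m][:,0],[1,3,50]))
E
```

```text
ee_pos: [0.5894, 0.0729, 0.1044]
ee_rot: [3.141, -0.001, 0.505]
ft_force: [0.0, 0.3, 0.2]
gripper_width: 0.0251
gripper_force: 0.1
ee_pos: [0.5665, 0.0608, 0.1041]
ee_rot: [-3.141, 0.001, 0.505]
ft_force: [0.4, 0.0, -0.6]
gripper_width: 0.0256
gripper_force: 0.0
bar 1798 [21.28511125 48.13640851 70.26690673 70.77376834] [-4.34295208  0.31463868  4.57658917] 33.462199511639355
face [86.01770137 86.0790525  90.64943733]
```

View pics/k.png

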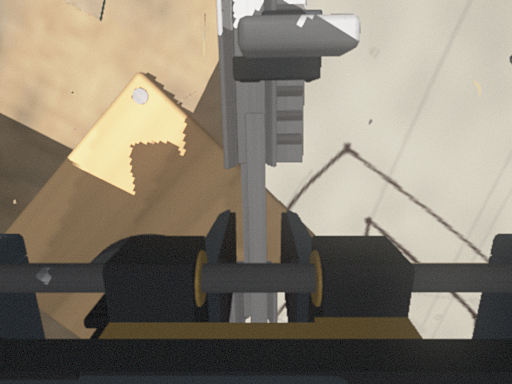

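The bar lies in the trough with its tip at row 115. The stop face is at row 82, a gap of about 15.5 mm. Regrip and push.

```bash

python3 -m crank '{"xyz":[[0,0,0],[0,0,0],[0,0,0],[0,0,0]],"yaw":[0,0,0,0]}' 0 10 |tail -3
python3 -m crank '{"xyz":[[0.4,0,0],[0.4,0,0],[0.4,0,0],[0.2,0,0],[0,0,0]],"yaw":[0,0,0,0,0]}' |tail -5
python3 -m crank '{"xyz":[[0.1,0,0],[0.1,0,0],[0,0,0]],"yaw":[0,0,0]}' |tail -5
```

```text
ft_force: [-0.7, 0.4, 2.1]
gripper_width: 0.0098
gripper_force: 10.0
ee_pos: [0.5793, 0.0685, 0.104]
ee_rot: [-3.14, 0.003, 0.506]
ft_force: [-8.3, 0.5, 7.0]
gripper_width: 0.0099
gripper_force: 10.0
ee_pos: [0.5805, 0.0693, 0.104]
ee_rot: [-3.14, 0.004, 0.506]
ft_force: [-10.4, -0.7, 8.8]
gripper_width: 0.0104
gripper_force: 10.0
```

```bash

python3 -m crank '{"xyz":[[0,0,0],[0,0,0],[0,0,0],[0,0,0]],"yaw":[0,0,0,0]}' 0.28 |tail -3
python3 -m crank '{"xyz":[[0,0,-2],[0,0,-3],[0,0,-4],[0,0,-3],[0,0,0]],"yaw":[0,0,0,0,0]}' |tail -5
python3 -m crank '{"xyz":[[-1.5,0,0],[-1.5,0,0],[0,0,0]],"yaw":[0,0,0]}' |tail -5
python3 - <<'E'
from h import *
s=arm.get_state();R=Ro.from_euler('xyz',s['ee_rot']).as_matrix()
im,d,P=cam('wrist');t=(P-s['ee_pos'])@R*1000;z=P[...,2]*1000
save('l.png',im)
m=(z>31)&(z<37)&(abs(t[...,1])<5)&(t[...,0]>20);q=t[m];print('bar',len(q),np.percentile(q[:,0],[2,50,98,99.5]),np.median(z[m]))
for a in range(20,90,10):
    k=q[abs(q[:,0]-a)<2];zz=z[m][abs(q[:,0]-a)<2]
    if len(k):print(a,np.percentile(k[:,1],[3,97]).mean().round(1),np.median(zz).round(1))
m=(z>42)&(z<49)&(abs(t[...,1])<5)&(t[...,0]>40);print('face',np.percentile(t[m][:,0],[1,3,50]))
f=F(P);m=(z>64)&(z<90)&(f[...,0]>.05)&(f[...,0]<.11)&(f[...,1]>.1)&(f[...,1]<.19);print('relbar',cv2.minAreaRect(f[m].astype(np.float32)*1000),np.median(z[m]))
im,d,P=cam('top')
for c in((.4892,.0944),):
    m=(P[...,2]>.06)&(P[...,2]<.08)&(np.hypot(P[...,0]-c[0],P[...,1]-c[1])<.05);print('knob',cv2.minAreaRect(F(P[m]).astype(np.float32)*1000))
P0=np.load('top.npy')
for n,Q in(('before',P0),('after',P)):
    m=(Q[...,2]>.01)&(Q[...,2]<.019)&(Q[...,0]>.45)&(Q[...,0]<.56)&(Q[...,1]<-.2)&(Q[...,1]>-.33);q=Q[m][:,:2];b=2.58
    X=(q-[.543,-.3])@[-np.cos(b),-np.sin(b)]*1000;Y=(q-[.543,-.3])@[np.sin(b),-np.cos(b)]*1000
    for lo,hi in((-60,-20),(-20,20),(20,60)):
        k=(Y>lo)&(Y<hi);print(n,lo,k.sum(),np.percentile(X[k],3).round(1) if k.sum() else '')
E
```

```text
ft_force: [0.6, -0.3, 0.1]
gripper_width: 0.0253
gripper_force: 0.0
ee_pos: [0.5846, 0.0692, 0.2302]
ee_rot: [3.137, -0.008, 0.506]
ft_force: [1.2, 0.1, 0.7]
gripper_width: 0.0255
gripper_force: 0.0
ee_pos: [0.5539, 0.0538, 0.2242]
ee_rot: [-3.141, 0.001, 0.505]
ft_force: [0.7, 0.1, -0.3]
gripper_width: 0.0259
gripper_force: 0.0
bar 950 [21.70131414 63.71123172 97.10932098 97.97315032] 33.50963687064312
20 0.7 33.5
30 0.7 33.7
40 0.2 33.6
50 0.3 33.4
60 0.3 33.4
70 0.3 33.6
80 0.3 33.5
face [100.08253066 100.11470317 104.53515411]
relbar ((84.13134765625, 150.61691284179688), (43.761146545410156, 12.382964134216309), 0.7451202869415283) 73.01415052628626
knob ((0.0, 0.0), (0.0, 0.0), 0.0)
before -60 27 -61.3
before -20 79 -104.4
before 20 45 -74.3
after -60 27 -61.6
after -20 8 -42.9
after 20 53 -74.6
```

View pics/l.png

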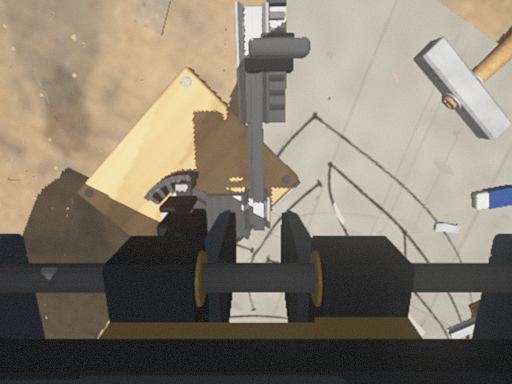

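The bar lies flat (top at 33.5 mm all along) with its end against the stop at row 70. The measured gap is 2 mm or less, after the push met resistance. The other two bars and the stop haven't moved, so I'm handing the job in.

```bash
python3 -c "
from workcell import arm
print(arm.close_job(), arm.get_state()['time_s'])"
```

```text
the job is handed in; nothing more can be done
the job is handed in; nothing more can be done
```

I handed the job in: the fence is locked at 45°, the stop is latched in notch four, and the long bar lies flat in the trough within about 2 mm of the stop. The other two bars are still in the rack and the jar was not touched; the hand-in gave no verdict.

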